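Hold the last corner post of a stacking crate for screwing

TASK

The wooden stacking crate on the rubber mat still lacks the corner post at its far right corner, seen from the robot. Draw the square post straight up out of its steel crock, stand it upright on the crate's floor inside that corner, square and snug against both sides, and press it against the long back board with a steady push of about 12 N, so that I can drive the screws through the board from behind; your program finishes while you still hold the post there and keep pushing. Leave the round dowel in its crock, and knock nothing over or out of its place.

Things in the scene. Friction and masses are not known exactly. Their poses are not given: they have to be found in the camera images.
- post: loose square corner post of bare light wood, 24 x 24 mm and 160 mm long, about 65 g, standing on its end in one of two alike steel crocks. Origin: centre of its lower end face; z runs up its length, x and y are square to its side faces. It stands free in the crock, up to 6 mm off its centre and at any turn.
- crock_post: the steel crock that holds the square post: round, 72 mm outside diameter, 80 mm high, wall 3 mm, bottom 5 mm thick, 0.35 kg, loose on the worktop. Origin: centre of its underside, z up. The foot of the post in it is 5 mm and its top 165 mm above the worktop, so 85 mm shows above the rim.
- crock_dowel: the other, identical steel crock (72 mm diameter, 80 mm high), holding the round dowel. Origin: centre of its underside. The two crocks swap places from run to run.
- dowel: round dowel of the same light wood, 24 mm diameter, 170 mm long, standing in the other crock; not needed, leave it. Origin: centre of its lower end.
- crate: light wood crate, 320 mm long (y), 200 deep (x), fixed on a rubber mat. Origin: under its centre at worktop height; x points from the robot to the back board, y left, z up; turned up to 0.3 rad. Floor 12 mm and rim 97 mm above the worktop; sides 9 mm thick, inner faces at x = +-91, y = +-151 mm. Three posts like the loose one, tops at 172 mm, fill the inside corners except (x +79, y -139)
- back_board: the crate's long side away from the robot (two slats, each 43 mm high, inner face at crate x = +91 mm), rigid and fixed to the crate; the post is to be pressed against it in the crate's +x direction. Origin and axes are the crate's
- corner (a point): point on the crate's floor where the centre of the post's lower end belongs when the post is snug against the back board and the right-hand side; crate x, y, z = (+79, -139, +12) mm, axes as the crate's.
- jar_small: small glass jar with wooden lid, 60 mm diameter, 89 mm high, in front of the crocks; bystander. Origin: centre of its underside.
- jar_wide: wide glass jar with wooden lid, 84 mm diameter, 99 mm high, behind the crocks; bystander. Origin: centre of its underside.
- screw_tub: open grey tub of screws, 90 x 70 x 30 mm, beyond the crate; bystander. Origin: centre of its underside.
- screwdriver: screwdriver lying along y beyond the crate; bystander. Origin: on its underside near its middle.
There are look-alikes about, which are no part of the job. Leave any green look-alike of the crock_dowel alone.

How it is judged:
By the outcome, as a careful person would: the job done as asked, in the order asked, and still so for the second after the job is handed in, while the arm keeps its last pose, push and grip.
It also fails if it takes over 72 s, if anything falls off the work surface, if the arm or the gripper's body presses on something with over 40 N, if the wrist force passes 120 N, or if a joint passes its speed limit or range.

ROBOT

A 6-joint arm with a two-finger parallel gripper is mounted at the origin on the work surface. World frame = base frame: x ahead of the robot, y to its left, z up, the work surface at z = 0. Lengths are in m, angles in rad, forces in N, time in s.
With the tool pointing down it reaches from about 0.225 to 0.875 m from the base axis. Payload 3.4 kg.
Tool frame: the origin (TCP) lies at the very end of the fingers, on their centre line; the grasp point (between the pads) lies 19 mm behind it (env.hold_point_z is the distance from the TCP to the grasp point, in m); z points along the fingers, y is the line along which they close (so a half turn about z gives the same grasp; the last joint's range is limited). The gripper opens to 85 mm and grips with 20 to 120 N. Pads are 22 mm wide; open, the fingers measure 114 mm over their backs; the gripper's body (76 mm by 85 mm) begins 54 mm behind the grasp point. The pads swing forward as they close: fully open they stand 13 mm farther back than shut.
Start: joints at [-1.296, 0.276, 1.505, -0, 1.361, -0.121], TCP at [0.222, -0.531, 0.231] pointing down, gripper open.
Joint ranges: [-2.89, 2.89], [-0.75, 2.08], [0.22, 2.7], [-1.18, 4.32], [0.11, 2.71], [-2.7, 2.7]. Speed limits (rad/s): [2.57, 2.57, 3.14, 3.14, 3.14, 3.14].

INTERFACE

Orientations are given as [roll, pitch, yaw] about the fixed x, y, z axes, in that order (R = Rz(yaw) Ry(pitch) Rx(roll)).
In Python, from workcell import sense, imaging, ticket, env gives the robot as it stands.
- The arm moves only by the tool jog_arm, never from a script. Its arguments are lists of equal length, an entry for each row: "grip": the opening, from 0 (shut) to 1 (fully open); "translation": the shift along the tool's x, y, z in mm, a list of three; "dr": the turn, a rotation vector about the tool's x, y, z in degrees, a list of three. In form: {"grip": [grip, ...], "translation": [[tx, ty, tz], ...], "dr": [[wx, wy, wz], ...]}. A call has 1 to 12 rows; each row is the pose to reach, as a shift and turn from the pose commanded when the call began, along the tool's axes at that moment; what a row does not reach only later rows make up. A row lasts 1/12 s, in which the tool goes at most 41.7 mm and 7.16 degrees, less where a joint would pass 70% of its speed; a pose out of reach is approached as far as the arm can. A call with a gripper value outside its range is refused whole. The fingers move at their own pace and stop on an object; "newtons" is the grip in N (left out, the last holds). Time passes only in rows, so rows that repeat a pose let the fingers close. It gives the time, the measured TCP pose, the force, the opening and the grip force at its end, in the units of the state.
- sense(): the state, without advancing time (a new reading comes with each control period).
- imaging.snapshot(name): name is "scene" or "top"; returns the picture (384x512x3 uint8, red, green, blue); there is no depth.
- imaging.camera_model(name): a dict with "vfov" (degrees; the focal length in pixels is half the picture's height over the tangent of half this angle, whatever the lens; pixels are square), "cx", "cy" (the principal point, pixels), "eye" and "rotation" of the camera in the world. Camera axes: x right, y down, z forward; pixel columns grow to the right and rows downward; lengths in m; the calibration is good to about 2 mm. A picture is of the moment at which its call begins. camera_model takes no time and is no camera call.
- ticket.close_job(): hands the job in; it is judged then, once.
The state is a dict: "time_s": time; "joint_pos": joint angles; "qd": joint speeds; "joint_efforts": joint torques, N m; "position": TCP position; "eef_rot": TCP orientation; "ft_force": force on the tool from outside, world axes, zero at the start; "torque": the same for the moment, N m; "grip_width": opening from 0.0 (shut) to 1.0 (fully open); "finger_force": force on a finger pad.
Only numpy, scipy, OpenCV 4.12 (cv2) and the standard library are available. Lean on these libraries where they do the work, as an engineer would, in place of code of your own. Each camera call takes 0.05 s, during which the arm holds its last target. There are 200 camera calls.

## Working session

There is one attempt and no reset: what is moved stays moved. The work goes in short steps, Python scripts to look and compute and a tool call to move; the robot and the scene stay as the last step left them, time stands still between calls to the robot, and variables do not carry over. Pictures are saved under pics/ and viewed, at most 10 in all, crops included, and the job is handed in when it is done.

Besides the shell and the picture viewer there is one more tool, called after ">>>" as name(argument=value, ...), one argument or row to a line, values as JSON. jog_arm: Moves the arm, as the interface text tells. Its arguments: {"type":"object","properties":{"grip":{"type":"array","items":{"type":"number"}},"translation":{"type":"array","items":{"type":"array","items":{"type":"number"}}},"dr":{"type":"array","items":{"type":"array","items":{"type":"number"}}},"newtons":{"type":"number"}},"required":["grip","translation","dr"]}

```bash
mkdir -p pics; ls
cat > h.py <<'E'
import numpy as np, cv2
from workcell import sense, imaging, ticket, env
from scipy.spatial.transform import Rotation as R
def ray(n,u,v):
    m=imaging.camera_model(n);f=192/np.tan(np.radians(m['vfov'])/2)
    return np.array(m['eye']),np.array(m['rotation'])@np.array([(u-m['cx'])/f,(v-m['cy'])/f,1])
def onz(n,u,v,z):
    e,d=ray(n,u,v);return e+d*(z-e[2])/d[2]
def proj(n,P):
    m=imaging.camera_model(n);f=192/np.tan(np.radians(m['vfov'])/2)
    c=np.array(m['rotation']).T@(np.array(P)-m['eye']);return np.array([m['cx']+f*c[0]/c[2],m['cy']+f*c[1]/c[2]])
def snap(n,name):
    a=imaging.snapshot(n);cv2.imwrite(f'pics/{name}.png',a[:,:,::-1]);return a
E
python3 - <<'E'
from h import *
for n in('scene','top'):
    snap(n,n+'0');print(imaging.camera_model(n))
print(sense(),env.hold_point_z)
E
```

```text
pics
{'vfov': 49.87269447816482, 'cx': 253.43619628028364, 'cy': 192.66932521920342, 'eye': array([ 1.20319263, -0.28666114,  0.86094264]), 'rotation': array([-2.44479322, -0.00667462,  1.32478828])}
{'vfov': 46.99240113821149, 'cx': 260.9803134482951, 'cy': 186.582942983622, 'eye': array([ 0.38909231, -0.13733286,  1.15906433]), 'rotation': array([-2.99534541,  0.00532007, -1.58999232])}
{'time_s': 0.1, 'joint_pos': array([-1.29597858e+00,  2.76525175e-01,  1.50597345e+00, -1.88877591e-05,
        1.36071503e+00, -1.21012161e-01]), 'qd': array([ 0.0004609 ,  0.00104314, -0.00221429,  0.0006018 ,  0.00037177,
       -0.00092422]), 'joint_efforts': array([ 2.70399214e-03, -4.17695582e+01, -2.46405190e+01,  7.22912273e-05,
        5.80936219e-03, -9.98666025e-06]), 'position': array([ 0.22156157, -0.53010033,  0.23054315]), 'eef_rot': array([-3.13998128e+00, -1.77351208e-04,  3.95833715e-01]), 'ft_force': array([-0.28481697, -1.00897585,  0.24167046]), 'torque': array([-0.01290337, -0.05647134, -0.01329666]), 'finger_force': 0.0, 'grip_width': 1.0034486533703897} 0.0187
```

View pics/scene0.png

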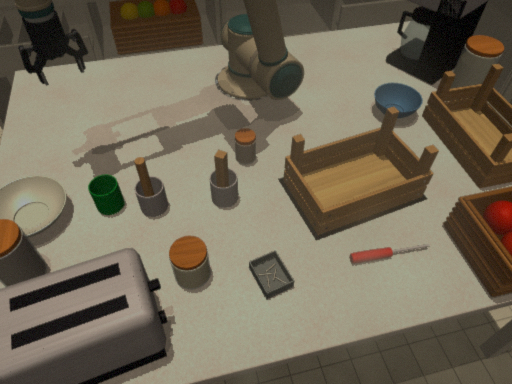

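View pics/top0.png

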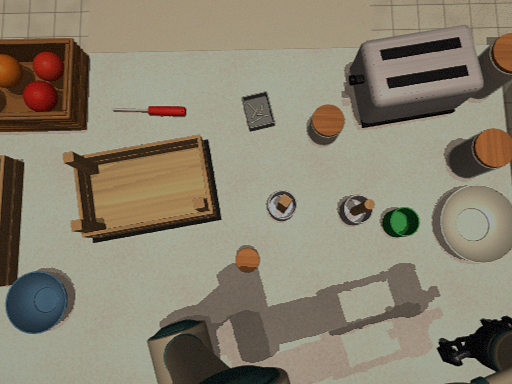

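Both views agree. In top0, candidates for the post are the stick in the crock at top (284,204), which looks square, and the stick in the crock at (358,207), which looks round. The green cup at (401,222) is a look-alike, and the crate posts at (75,158), (83,225) and (202,203) are fixed. The crate is at (148,187), and its empty far right corner is near (205,145). The crate at (10,220) is a decoy. One close crop will check the choice.

```bash
sed -i "s/np.array(m\['rotation'\])/R.from_euler('xyz',m['rotation']).as_matrix()/g" h.py
python3 - <<'E'
from h import *
t=cv2.imread('pics/top0.png');s=cv2.imread('pics/scene0.png')
a=cv2.resize(t[175:235,255:385],None,fx=6,fy=6,interpolation=cv2.INTER_CUBIC)[:,:780]
b=cv2.resize(s[145:220,125:255],None,fx=3,fy=3,interpolation=cv2.INTER_CUBIC)
c=np.zeros((590,780,3),np.uint8);c[:360]=a;c[365:590,:390]=b
d=cv2.resize(t[130:245,60:230],None,fx=2,fy=2)[:225,:340];c[365:590,400:740]=d
cv2.imwrite('pics/c1.png',c)
print('crock post',onz('top',284,205,.08),'dowel',onz('top',358,208,.08),'crate',onz('top',148,187,.05))
for n,u,v in(('top',247,259),('scene',245,137)):print('jar_small lid',onz(n,u,v,.089))
for n,u,v in(('top',328,121),('scene',188,253)):print('jar_wide lid',onz(n,u,v,.099))
print('tcp proj',proj('top',sense()['position']),proj('scene',sense()['position']))
E
```

```text
crock post [ 0.50131915 -0.19024473  0.08      ] dowel [ 0.49036066 -0.37120954  0.08      ] crate [0.55720712 0.15253292 0.05      ]
jar_small lid [ 0.37242566 -0.09787564  0.089     ]
jar_small lid [ 0.378974   -0.09828683  0.089     ]
jar_wide lid [ 0.70626345 -0.30391304  0.099     ]
jar_wide lid [ 0.71601165 -0.30356029  0.099     ]
tcp proj [459.18090503 331.58464301] [65.62198899 82.12160773]
```

View pics/c1.png

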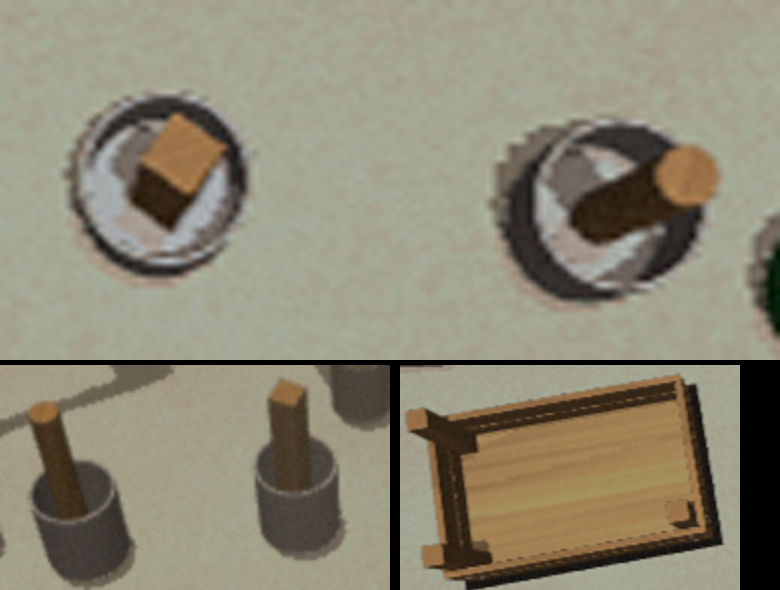

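The crop confirms it. The left stick has a square top face at top ≈(286,201) and is the post. The right one is round at ≈(370,204). Next I measure the crate.

Run:
```python
from h import *
t=cv2.imread('pics/top0.png');s=cv2.imread('pics/scene0.png')
c=np.zeros((600,800,3),np.uint8)
c[:345,:495]=cv2.resize(t[130:245,60:225],None,fx=3,fy=3,interpolation=cv2.INTER_CUBIC)
x=cv2.resize(s[105:235,275:445],None,fx=2,fy=2,interpolation=cv2.INTER_CUBIC);c[340:600,460:800]=x
c[350:600,:450]=cv2.resize(t[190:215,180:225],None,fx=10,fy=10,interpolation=cv2.INTER_CUBIC)
cv2.imwrite('pics/c2.png',c)
# post top face mask: bright wood
for n,im,(u0,v0,u1,v1) in(('top',t,(270,188,300,220)),('scene',s,(210,145,235,165))):
    h=cv2.cvtColor(im,cv2.COLOR_BGR2HSV)[v0:v1,u0:u1]
    for thr in(120,135,150):
        m=((h[...,2]>thr)&(h[...,1]>90)&(h[...,0]<25)).astype(np.uint8)
        k,l,st,ce=cv2.connectedComponentsWithStats(m)
        if k<2:continue
        i=1+st[1:,4].argmax();cs,_=cv2.findContours((l==i).astype(np.uint8),0,2)
        r=cv2.minAreaRect(max(cs,key=len));print(n,thr,st[i,4],ce[i]+[u0,v0],r,onz(n,*(ce[i]+[u0,v0]),.165))
    print(h[::3,::3,2])
```

```text
top 120 103 [284.98058252 200.13592233] ((14.960000991821289, 12.220000267028809), (10.200000762939453, 10.0), 36.869895935058594) [ 0.5034955  -0.18859237  0.165     ]
top 135 94 [284.91489362 200.06382979] ((14.860000610351562, 12.020000457763672), (9.800000190734863, 9.399999618530273), 36.869895935058594) [ 0.50366264 -0.18844816  0.165     ]
top 150 84 [284.97619048 200.10714286] ((14.923075675964355, 12.115384101867676), (8.875203132629395, 9.15255355834961), 33.690067291259766) [ 0.50356124 -0.18858421  0.165     ]
[[165 164 166 166 166 165 163 166 167 167]
 [168 169 125 124  77 120 147 166 169 166]
 [144 147  55  52  37 123  53 132 166 165]
 [134  59 151 115 159 152 161  43 140 167]
 [ 90 176 113 131 158 161 155 133  40 149]
 [153 142 115  51 162 158 164 172  38 173]
 [174 173  92  51  48 146 104 181  75 169]
 [169 175 151  43  51  48 175 146  57 169]
 [ 99 173 166 168  56 158 175 114 144 168]
 [122 134 154 165 168 177 113 136 169 169]
 [170  97  52 115 180 140  60 174 167 168]]
scene 120 63 [220.22222222 153.6031746 ] ((10.25, 8.75), (9.803059577941895, 6.957010269165039), 18.43494987487793) [ 0.50277475 -0.18766888  0.165     ]
scene 135 59 [220.10169492 153.47457627] ((10.300000190734863, 8.600000381469727), (9.803059577941895, 6.640782833099365), 18.43494987487793) [ 0.50228004 -0.18786398  0.165     ]
[[165 165 165 162 163 161 159 111 106]
 [160 163 165 159 161 160 160 147 104]
 [161 160 157 144 147 156 162 162 113]
 [163 162 145 141 146 129 155 160 154]
 [163 155  90 119 144  67 157 162 160]
 [162 155  74  72  79  64 156 159 160]
 [162 162  71  74  76  70 156 162 161]]
```

View pics/c2.png

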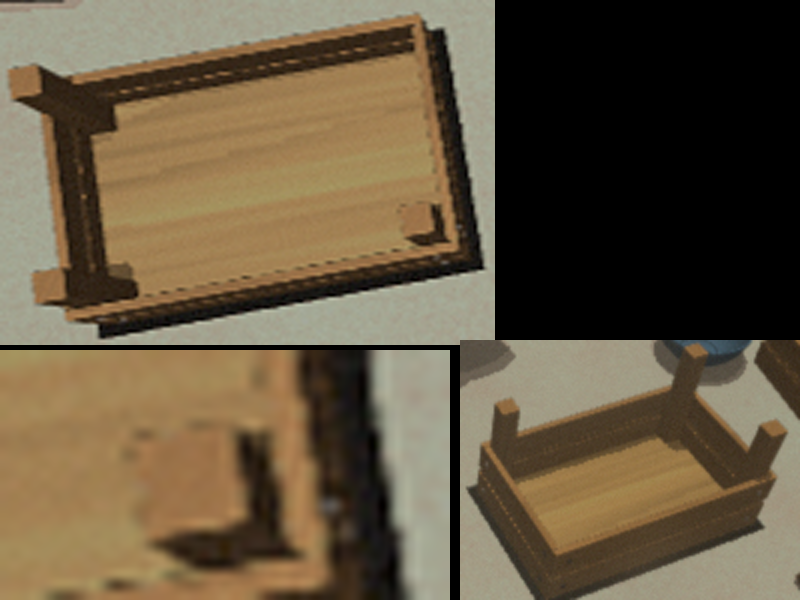

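Crop: the far right rim corner is at top (200,135), the near right rim corner is at (213,212), and the post tops are at ≈(69,158), (76,225) and (199,203). I'll fit lines to the rim edges at z=0.097.

Run:
```python
from h import *
im=cv2.imread('pics/top0.png');hs=cv2.cvtColor(im,cv2.COLOR_BGR2HSV)
m=(hs[...,2]>95)&(hs[...,1]>80)&(hs[...,0]<25)
def fit(n,P,z):
    W=np.array([onz(n,u,v,z)[:2] for u,v in P])
    for _ in range(4):
        c=W.mean(0);d=np.linalg.svd(W-c)[2][0];r=(W-c)@[-d[1],d[0]];W=W[abs(r)<max(.002,1.5*r.std())]
    return c,d,len(W),r.std()
L={}
# edges at sub-half-pixel: outermost wood pixel +-0.5
far=[(u,np.flatnonzero(m[125:175,u])[0]+125-.5) for u in range(95,196)]
near=[(u,np.flatnonzero(m[200:250,u])[-1]+200+.5) for u in range(95,208)]
right=[(np.flatnonzero(m[v,180:230])[-1]+180.5,v) for v in range(142,206)]
for k,P in(('far',far),('near',near),('right',right)):
    c,d,n,s=fit('top',P,.097);d=d*np.sign(d[1] if k!='right' else d[0]);L[k]=(c,d)
    yaw=np.arctan2(-d[0],d[1]) if k!='right' else np.arctan2(d[1],d[0]);print('top',k,c,yaw,n,s)
def X(a,b):
    (p,d),(q,e)=L[a],L[b];return p+d*np.linalg.solve(np.c_[d,-e],q-p)[0]
fr,nr=X('far','right'),X('near','right');print('FR',fr,'NR',nr,'depth',np.linalg.norm(fr-nr))
# scene
im=cv2.imread('pics/scene0.png');hs=cv2.cvtColor(im,cv2.COLOR_BGR2HSV)
m2=(hs[...,2]>105)&(hs[...,1]>80)&(hs[...,0]<25)
# lowest bright wood pixel along columns = outer rim edge of back board / right side
A=[(u,np.flatnonzero(m2[150:215,u])[-1]+150.5) for u in range(328,425) if m2[150:215,u].any()]
B=[(u,np.flatnonzero(m2[150:215,u])[-1]+150.5) for u in range(288,318) if m2[150:215,u].any()]
for k,P in(('back',A),('right',B)):
    c,d,n,s=fit('scene',P,.097);L['s'+k]=(c,d);print('scene',k,c,d,n,s)
print('scene FR',X('sback','sright'))
yaw=np.arctan2(-L['far'][1][0],L['far'][1][1])
for y in(yaw,):
    Rm=R.from_euler('z',y).as_matrix()[:2,:2]
    o=fr-Rm@[.1,-.16];print('origin',o,'corner',o+Rm@[.079,-.139])
    for px,loc in(((69,158),(.079,.139)),((76,225),(-.079,.139)),((199.2,202.8),(-.079,-.139))):
        print(proj('top',[*(o+Rm@loc),.172]),px,proj('scene',[*(o+Rm@loc),.172]))
```

```text
top far [0.65835814 0.14952587] 0.15960505780070308 101 0.0007485559382917261
top near [0.45969052 0.132556  ] 0.16059900964972626 107 0.000684792845765041
top right [ 0.58086153 -0.00218782] 0.16088252982293402 64 0.0006721087530435824
FR [0.68018543 0.01393097] NR [ 0.48406299 -0.01789679] depth 0.19868824328530754
scene back [0.65723215 0.16237325] [-0.16042155  0.98704859] 97 0.0007736630808138497
scene right [ 0.59642706 -0.00597771] [0.98648408 0.16385716] 30 0.010981716006130394
scene FR [0.68227606 0.00828199]
origin [0.55602789 0.15600456] corner [0.65611484 0.03132656]
[ 67.6941382  156.92966972] (69, 158) [430.92481072 148.31525792]
[ 75.79945127 225.04466186] (76, 225) [391.97325219 109.59973696]
[198.53895898 202.97291597] (199.2, 202.8) [297.58816821 137.58526435]
```

The crate pose is consistent: all three fitted edges give yaw 0.160, measured depth is 198.7 mm against 200, and the post tops reproject within about 1.5 px. Next come the post's turn and the move numbers.

```bash
cat >> h.py <<'E'
def shift(p,yaw,base=None):
    "shift from measured pose to TCP p, tool down at yaw: mm & deg, tool axes"
    s=sense();R0=R.from_euler('xyz',s['eef_rot']);T=R.from_euler('xyz',[np.pi,0,yaw])
    print('t',s['time_s'],'pos',s['position'].round(4),'rpy',s['eef_rot'].round(4),'F',s['ft_force'].round(1),'g',round(s['grip_width'],3),s['finger_force'])
    print('shift',(R0.inv().apply(np.array(p)-s['position'])*1000).round(1),'dr',np.degrees((R0.inv()*T).as_rotvec()).round(2))
E
python3 - <<'E'
from h import *
im=cv2.imread('pics/top0.png');k=8
c=cv2.resize(im[188:220,270:300],None,fx=k,fy=k,interpolation=cv2.INTER_CUBIC)
h=cv2.cvtColor(c,cv2.COLOR_BGR2HSV)
for thr in(105,120,135):
    m=((h[...,2]>thr)&(h[...,1]>90)&(h[...,0]<25)).astype(np.uint8)
    m=cv2.morphologyEx(m,cv2.MORPH_OPEN,np.ones((25,25)))
    cs,_=cv2.findContours(m,0,2);q=max(cs,key=cv2.contourArea)[:,0]
    W=np.array([onz('top',270+(u+.5)/k-.5,188+(v+.5)/k-.5,.165)[:2] for u,v in q])
    r=cv2.minAreaRect((W*1000).astype(np.float32));print(thr,r)
shift([.503,-.188,.215],.873)
E
```

```text
105 ((503.40899658203125, -188.69586181640625), (24.527847290039062, 23.84122085571289), 52.362648010253906)
120 ((503.460693359375, -188.6947479248047), (24.20335578918457, 23.083457946777344), 52.023658752441406)
135 ((503.6629333496094, -188.25669860839844), (22.72128677368164, 22.467397689819336), 53.50120544433594)
t 0.1 pos [ 0.2216 -0.5301  0.2305] rpy [-3.140e+00 -2.000e-04  3.958e-01] F [-0.3 -1.   0.2] g 1.003 0.0
shift [ 391.6 -207.1   15.9] dr [ -0.09  -0.03 -27.34]
```

>>> jog_arm(
  grip=[1,1,1,1,1,1,1,1,1,1,1,1],
  translation=[
    [39,-21,0],
    [78,-41,0],
    [117,-62,0],
    [157,-83,0],
    [196,-104,0],
    [235,-124,0],
    [274,-145,4],
    [313,-166,8],
    [352,-186,12],
    [391,-207,16],
    [391,-207,16],
    [391,-207,16],
  ],
  dr=[
    [0,0,-4],
    [0,0,-8],
    [0,0,-12],
    [0,0,-16],
    [0,0,-20],
    [0,0,-24],
    [0,0,-27],
    [0,0,-29.6],
    [0,0,-29.6],
    [0,0,-29.6],
    [0,0,-29.6],
    [0,0,-29.6],
  ],
)

```text
time_s: 1.1
position: [0.505, -0.1843, 0.2143]
eef_rot: [-3.14, -0.003, 0.918]
ft_force: [-0.3, -0.1, 0.1]
grip_width: 0.997
finger_force: 0.0
```

Run:
```python
from h import *
shift([.5033,-.1884,.103],.913)
snap('top','top1')
```

```text
t 1.1 pos [ 0.505  -0.1843  0.2143] rpy [-3.140e+00 -2.800e-03  9.176e-01] F [-0.3 -0.1  0.1] g 0.997 0.0
shift [ -4.6   1.3 111.3] dr [-0.09 -0.16  0.26]
```

>>> jog_arm(
  grip=[1,1,1,1,1,1],
  translation=[
    [-4,1,10],
    [-4,1,20],
    [-4,1,30],
    [-4,1,30],
    [-4,1,30],
    [-4,1,30],
  ],
  dr=[
    [0,0,0],
    [0,0,0],
    [0,0,0],
    [0,0,0],
    [0,0,0],
    [0,0,0],
  ],
)

```text
time_s: 1.65
position: [0.5007, -0.1933, 0.1852]
eef_rot: [-3.141, 0.0, 0.911]
ft_force: [-0.2, 0.4, -0.3]
grip_width: 0.998
finger_force: 0.0
```

Run:
```python
from h import *
shift([.5033,-.1884,.103],.913)
```

```text
t 1.65 pos [ 0.5007 -0.1933  0.1852] rpy [-3.1415e+00  1.0000e-04  9.1110e-01] F [-0.2  0.4 -0.3] g 0.998 0.0
shift [ 5.5 -0.9 82.2] dr [-0.01  0.   -0.11]
```

>>> jog_arm(
  grip=[1,1,1,1,1,1,1,1,1],
  translation=[
    [5,-1,10],
    [5,-1,25],
    [5,-1,40],
    [5,-1,55],
    [5,-1,70],
    [5,-1,82],
    [5,-1,82],
    [5,-1,82],
    [5,-1,82],
  ],
  dr=[
    [0,0,0],
    [0,0,0],
    [0,0,0],
    [0,0,0],
    [0,0,0],
    [0,0,0],
    [0,0,0],
    [0,0,0],
    [0,0,0],
  ],
)

```text
time_s: 2.4
position: [0.5039, -0.1882, 0.1039]
eef_rot: [3.14, -0.0, 0.913]
ft_force: [-0.4, -0.3, -0.3]
grip_width: 1.002
finger_force: 0.0
```

Run:
```python
from h import *
shift([.5033,-.1884,.103],.913)
a=snap('scene','s2');b=snap('top','t2')
c=np.hstack([cv2.resize(a[120:240,180:300],None,fx=3.3,fy=3.3),cv2.resize(b[150:270,225:345],None,fx=3.3,fy=3.3)])
cv2.imwrite('pics/c3.png',c[:,:,::-1])
```

```text
t 2.4 pos [ 0.5039 -0.1882  0.1039] rpy [ 3.1402e+00 -3.0000e-04  9.1250e-01] F [-0.4 -0.3 -0.3] g 1.002 0.0
shift [-0.5 -0.3  0.9] dr [ 0.08 -0.02 -0.03]
```

View pics/c3.png

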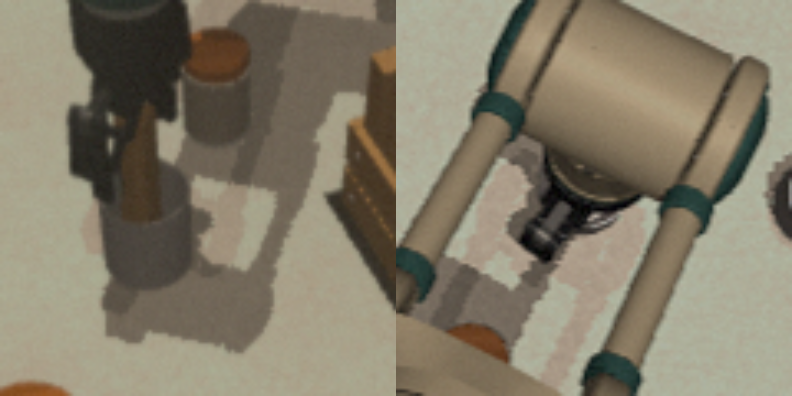

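In the scene half of the crop, the post stands between the open fingers (crop ≈(140,150)), above the crock rim and touching nothing. Now I close.

>>> jog_arm(
  grip=[0.3,0.25,0.2,0.15,0.1,0.1,0.1,0.1,0.1,0.1],
  translation=[
    [0,0,0],
    [0,0,0],
    [0,0,0],
    [0,0,0],
    [0,0,0],
    [0,0,0],
    [0,0,0],
    [0,0,0],
    [0,0,0],
    [0,0,0],
  ],
  dr=[
    [0,0,0],
    [0,0,0],
    [0,0,0],
    [0,0,0],
    [0,0,0],
    [0,0,0],
    [0,0,0],
    [0,0,0],
    [0,0,0],
    [0,0,0],
  ],
  newtons=50,
)

```text
time_s: 3.33
position: [0.5034, -0.1881, 0.1035]
eef_rot: [3.141, -0.0, 0.912]
ft_force: [-0.6, 0.3, 1.4]
grip_width: 0.277
finger_force: 41.9
```

>>> jog_arm(
  grip=[0,0,0,0],
  translation=[
    [0,0,0],
    [0,0,0],
    [0,0,0],
    [0,0,0],
  ],
  dr=[
    [0,0,0],
    [0,0,0],
    [0,0,0],
    [0,0,0],
  ],
)

```text
time_s: 3.67
position: [0.5034, -0.1881, 0.1035]
eef_rot: [3.141, -0.0, 0.912]
ft_force: [-0.7, 1.5, 4.7]
grip_width: 0.28
finger_force: 42.1
```

The opening of 0.28 is 23.8 mm, so the grip is flat on the 24 mm faces. Now I lift straight up.

>>> jog_arm(
  grip=[0,0,0,0,0,0,0,0,0,0,0,0],
  translation=[
    [0,0,-6],
    [0,0,-16],
    [0,0,-28],
    [0,0,-42],
    [0,0,-56],
    [0,0,-70],
    [0,0,-84],
    [0,0,-98],
    [0,0,-110],
    [0,0,-120],
    [0,0,-125],
    [0,0,-125],
  ],
  dr=[
    [0,0,0],
    [0,0,0],
    [0,0,0],
    [0,0,0],
    [0,0,0],
    [0,0,0],
    [0,0,0],
    [0,0,0],
    [0,0,0],
    [0,0,0],
    [0,0,0],
    [0,0,0],
  ],
)

```text
time_s: 4.67
position: [0.5038, -0.1884, 0.2297]
eef_rot: [3.139, -0.0, 0.912]
ft_force: [-0.4, 0.3, -1.2]
grip_width: 0.273
finger_force: 41.8
```

>>> jog_arm(
  grip=[0,0,0,0],
  translation=[
    [0,0,0],
    [0,0,0],
    [0,0,0],
    [0,0,0],
  ],
  dr=[
    [0,0,0],
    [0,0,0],
    [0,0,0],
    [0,0,0],
  ],
)

```text
time_s: 5.0
position: [0.5029, -0.1879, 0.2276]
eef_rot: [-3.14, 0.0, 0.912]
ft_force: [0.2, 0.6, -0.4]
grip_width: 0.276
finger_force: 41.8
```

Run:
```python
from h import *
# pre-place: 10 mm inboard of both sides of the corner
o=np.array([.5560,.1560]);Rm=R.from_euler('z',.160).as_matrix()[:2,:2]
p=o+Rm@[.069,-.129];print(p)
shift([*p,.2285],.160+np.pi/2)
b=snap('top','t3');a=snap('scene','s3')
c=np.hstack([cv2.resize(a[60:240,150:330],None,fx=2.2,fy=2.2),cv2.resize(b[120:300,195:375],None,fx=2.2,fy=2.2)])
cv2.imwrite('pics/c4.png',c[:,:,::-1])
```

```text
[0.64467073 0.03964064]
t 5.0 pos [ 0.5029 -0.1879  0.2276] rpy [-3.1402e+00  4.0000e-04  9.1240e-01] F [ 0.2  0.6 -0.4] g 0.276 41.75928354263306
shift [266.7 -27.1  -1. ] dr [-9.000e-02 -1.000e-02 -4.689e+01]
```

View pics/c4.png

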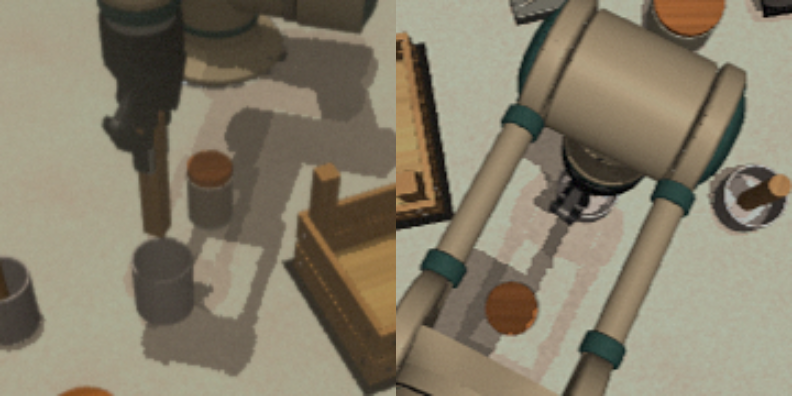

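The post hangs clear of the crock (foot at crop (155,232)) and the crock stands where it was. Now I carry it over the corner.

>>> jog_arm(
  grip=[0,0,0,0,0,0,0,0,0,0,0,0],
  translation=[
    [12,-1,-1],
    [37,-4,-1],
    [65,-7,-1],
    [94,-9,-1],
    [123,-12,-1],
    [152,-15,-1],
    [181,-18,-1],
    [208,-21,-1],
    [232,-24,-1],
    [251,-26,-1],
    [262,-27,-1],
    [267,-27,-1],
  ],
  dr=[
    [0,0,-2],
    [0,0,-6],
    [0,0,-11],
    [0,0,-16],
    [0,0,-21],
    [0,0,-26],
    [0,0,-31],
    [0,0,-36],
    [0,0,-41],
    [0,0,-45],
    [0,0,-46.9],
    [0,0,-46.9],
  ],
)

```text
time_s: 6.1
position: [0.646, 0.0419, 0.2289]
eef_rot: [-3.142, -0.001, 1.734]
ft_force: [0.1, -0.2, -0.9]
grip_width: 0.274
finger_force: 41.8
```

>>> jog_arm(
  grip=[0,0,0,0,0],
  translation=[
    [0,0,0],
    [0,0,0],
    [0,0,0],
    [0,0,0],
    [0,0,0],
  ],
  dr=[
    [0,0,0],
    [0,0,0],
    [0,0,0],
    [0,0,0],
    [0,0,0],
  ],
)

```text
time_s: 6.52
position: [0.6449, 0.0387, 0.2295]
eef_rot: [-3.142, 0.0, 1.73]
ft_force: [0.5, -0.0, -1.0]
grip_width: 0.276
finger_force: 41.8
```

Run:
```python
from h import *
shift([.6447,.0396,.120],.160+np.pi/2)
b=snap('top','t4');a=snap('scene','s4')
c=np.hstack([cv2.resize(a[90:240,270:420],None,fx=2.6,fy=2.6),cv2.resize(b[100:250,100:250],None,fx=2.6,fy=2.6)])
cv2.imwrite('pics/c5.png',c[:,:,::-1])
```

```text
t 6.5167 pos [0.6449 0.0387 0.2295] rpy [-3.1416e+00  3.0000e-04  1.7295e+00] F [ 0.5 -0.  -1. ] g 0.276 41.77634954452515
shift [ 9.000e-01 -1.000e-01  1.095e+02] dr [-0.    0.02 -0.07]
```

View pics/c5.png

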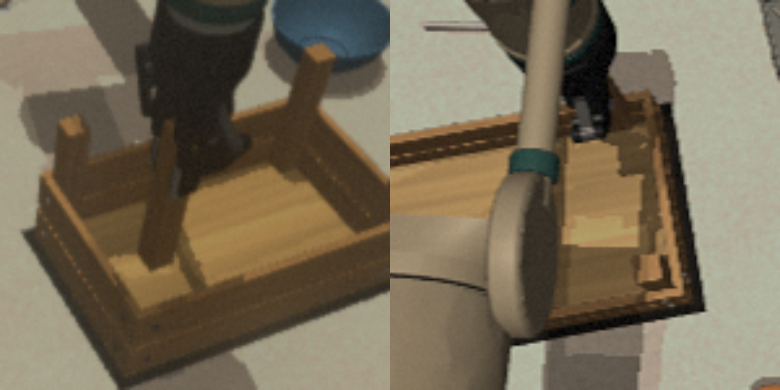

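The foot hangs inside both sides of the corner (scene crop (152,262)). I descend to 9 mm above the floor.

>>> jog_arm(
  grip=[0,0,0,0,0,0,0,0,0,0,0,0],
  translation=[
    [1,0,6],
    [1,0,18],
    [1,0,32],
    [1,0,46],
    [1,0,60],
    [1,0,74],
    [1,0,86],
    [1,0,96],
    [1,0,102],
    [1,0,106],
    [1,0,109],
    [1,0,109],
  ],
  dr=[
    [0,0,0],
    [0,0,0],
    [0,0,0],
    [0,0,0],
    [0,0,0],
    [0,0,0],
    [0,0,0],
    [0,0,0],
    [0,0,0],
    [0,0,0],
    [0,0,0],
    [0,0,0],
  ],
)

```text
time_s: 7.62
position: [0.6451, 0.0406, 0.12]
eef_rot: [-3.141, 0.0, 1.731]
ft_force: [0.1, -0.0, 0.5]
grip_width: 0.277
finger_force: 41.8
```

>>> jog_arm(
  grip=[0,0,0,0,0,0,0,0],
  translation=[
    [0,0,2],
    [0,0,4],
    [0,0,5],
    [0,0,6],
    [0,0,7],
    [0,0,7],
    [0,0,7],
    [0,0,7],
  ],
  dr=[
    [0,0,0],
    [0,0,0],
    [0,0,0],
    [0,0,0],
    [0,0,0],
    [0,0,0],
    [0,0,0],
    [0,0,0],
  ],
)

```text
time_s: 8.28
position: [0.6452, 0.0406, 0.1134]
eef_rot: [3.141, 0.0, 1.731]
ft_force: [-0.4, 0.5, -0.4]
grip_width: 0.276
finger_force: 41.8
```

Run:
```python
from h import *
shift([.6447,.0396,.110],.160+np.pi/2)
```

```text
t 8.2833 pos [0.6452 0.0406 0.1134] rpy [3.1415e+00 1.0000e-04 1.7310e+00] F [-0.4  0.5 -0.4] g 0.276 41.78704619407654
shift [-1.  -0.6  3.4] dr [0.01 0.01 0.01]
```

>>> jog_arm(
  grip=[0,0,0,0,0,0,0,0,0],
  translation=[
    [-2,0,0],
    [-4,0,0],
    [-5,0,0],
    [-6,0,0],
    [-7,0,0],
    [-8,0,0],
    [-8,0,0],
    [-8,0,0],
    [-8,0,0],
  ],
  dr=[
    [0,0,0],
    [0,0,0],
    [0,0,0],
    [0,0,0],
    [0,0,0],
    [0,0,0],
    [0,0,0],
    [0,0,0],
    [0,0,0],
  ],
)

```text
time_s: 9.03
position: [0.6464, 0.0328, 0.1133]
eef_rot: [-3.142, 0.0, 1.731]
ft_force: [-0.8, -0.0, 0.4]
grip_width: 0.278
finger_force: 41.8
```

>>> jog_arm(
  grip=[0,0,0,0,0,0],
  translation=[
    [-0.5,0,0],
    [-1,0,0],
    [-1.5,0,0],
    [-1.5,0,0],
    [-1.5,0,0],
    [-1.5,0,0],
  ],
  dr=[
    [0,0,0],
    [0,0,0],
    [0,0,0],
    [0,0,0],
    [0,0,0],
    [0,0,0],
  ],
)

```text
time_s: 9.53
position: [0.6466, 0.0313, 0.1133]
eef_rot: [-3.142, 0.0, 1.731]
ft_force: [-0.5, -1.4, -0.9]
grip_width: 0.273
finger_force: 41.8
```

>>> jog_arm(
  grip=[0,0,0,0,0],
  translation=[
    [-0.5,0,0],
    [-1,0,0],
    [-1,0,0],
    [-1,0,0],
    [-1,0,0],
  ],
  dr=[
    [0,0,0],
    [0,0,0],
    [0,0,0],
    [0,0,0],
    [0,0,0],
  ],
)

```text
time_s: 9.95
position: [0.6468, 0.0303, 0.1133]
eef_rot: [3.142, 0.0, 1.731]
ft_force: [0.1, -0.3, -0.7]
grip_width: 0.278
finger_force: 41.8
```

>>> jog_arm(
  grip=[0,0,0,0,0],
  translation=[
    [-0.5,0,0],
    [-1,0,0],
    [-1,0,0],
    [-1,0,0],
    [-1,0,0],
  ],
  dr=[
    [0,0,0],
    [0,0,0],
    [0,0,0],
    [0,0,0],
    [0,0,0],
  ],
)

```text
time_s: 10.37
position: [0.6468, 0.0301, 0.1133]
eef_rot: [-3.142, -0.001, 1.731]
ft_force: [-0.9, 3.5, 1.3]
grip_width: 0.276
finger_force: 41.8
```

>>> jog_arm(
  grip=[0,0,0,0,0],
  translation=[
    [-0.5,0,0],
    [-1,0,0],
    [-1,0,0],
    [-1,0,0],
    [-1,0,0],
  ],
  dr=[
    [0,0,0],
    [0,0,0],
    [0,0,0],
    [0,0,0],
    [0,0,0],
  ],
)

```text
time_s: 10.78
position: [0.6468, 0.03, 0.1133]
eef_rot: [-3.142, -0.003, 1.731]
ft_force: [-1.4, 6.2, 0.9]
grip_width: 0.273
finger_force: 41.9
```

The side wall is found at crate y ≈ -139, as expected. I ease off to a light touch and approach the back board.

>>> jog_arm(
  grip=[0,0,0,0,0,0,0,0,0],
  translation=[
    [1.3,0,0],
    [1.3,1,0],
    [1.3,3,0],
    [1.3,5,0],
    [1.3,6,0],
    [1.3,7,0],
    [1.3,7,0],
    [1.3,7,0],
    [1.3,7,0],
  ],
  dr=[
    [0,0,0],
    [0,0,0],
    [0,0,0],
    [0,0,0],
    [0,0,0],
    [0,0,0],
    [0,0,0],
    [0,0,0],
    [0,0,0],
  ],
)

```text
time_s: 11.53
position: [0.6525, 0.031, 0.1125]
eef_rot: [-3.138, -0.001, 1.731]
ft_force: [-3.0, 4.2, -0.6]
grip_width: 0.272
finger_force: 42.0
```

>>> jog_arm(
  grip=[0,0,0,0,0,0],
  translation=[
    [0,0.5,0],
    [0,1,0],
    [0,1.5,0],
    [0,1.5,0],
    [0,1.5,0],
    [0,1.5,0],
  ],
  dr=[
    [0,0,0],
    [0,0,0],
    [0,0,0],
    [0,0,0],
    [0,0,0],
    [0,0,0],
  ],
)

```text
time_s: 12.03
position: [0.6537, 0.0312, 0.1125]
eef_rot: [-3.138, -0.001, 1.731]
ft_force: [-3.4, 3.6, -0.0]
grip_width: 0.277
finger_force: 42.0
```

>>> jog_arm(
  grip=[0,0,0,0,0],
  translation=[
    [0,0.5,0],
    [0,1,0],
    [0,1,0],
    [0,1,0],
    [0,1,0],
  ],
  dr=[
    [0,0,0],
    [0,0,0],
    [0,0,0],
    [0,0,0],
    [0,0,0],
  ],
)

```text
time_s: 12.45
position: [0.6547, 0.0314, 0.1124]
eef_rot: [-3.138, -0.001, 1.731]
ft_force: [-4.3, 4.0, 0.8]
grip_width: 0.271
finger_force: 42.0
```

Drag of about 3 N is there before the board is reached, most likely friction on the side wall. I ease off the side a little more and check.

>>> jog_arm(
  grip=[0,0,0,0,0,0],
  translation=[
    [0.8,0,0],
    [0.8,0,0],
    [0.8,0,0],
    [0.8,0,0],
    [0.8,0,0],
    [0.8,0,0],
  ],
  dr=[
    [0,0,0],
    [0,0,0],
    [0,0,0],
    [0,0,0],
    [0,0,0],
    [0,0,0],
  ],
)

```text
time_s: 12.95
position: [0.6564, 0.0317, 0.1133]
eef_rot: [3.141, 0.0, 1.731]
ft_force: [-1.1, 1.3, -2.8]
grip_width: 0.273
finger_force: 41.8
```

```bash
cat >> h.py <<'E'
def crate():
    s=sense();q=R.from_euler('z',-.160)
    print('t',round(s['time_s'],2),'crate pos',(q.apply(s['position']-[.556,.156,0])*1000).round(1),'F',q.apply(s['ft_force']).round(1),'M',q.apply(s['torque']).round(2),
     'tilt',np.degrees((q*R.from_euler('xyz',s['eef_rot'])*R.from_euler('xyz',[np.pi,0,np.pi/2]).inv()).as_rotvec()).round(2))
E
python3 -c "
from h import *
crate();imaging.snapshot('top');crate();imaging.snapshot('top');crate()"
```

```text
t 12.95 crate pos [  79.3 -138.7  113.3] F [-0.9  1.5 -2.8] M [ 0.51  0.19 -0.03] tilt [-0.02 -0.02  0.01]
t 13.0 crate pos [  79.4 -138.7  113.3] F [-0.9  2.1 -1. ] M [ 0.56  0.16 -0.06] tilt [-0.02 -0.03  0.01]
t 13.05 crate pos [  79.4 -138.7  113.3] F [-0.8  2.2 -2.4] M [ 0.45  0.11 -0.04] tilt [-0.03 -0.03  0.01]
```

Friction is confirmed, and the post is square and lightly touching the side. Now I lower it to the floor.

>>> jog_arm(
  grip=[0,0,0,0,0,0,0],
  translation=[
    [0,-0.5,0.5],
    [0,-0.5,1],
    [0,-0.5,1.5],
    [0,-0.5,2],
    [0,-0.5,2],
    [0,-0.5,2],
    [0,-0.5,2],
  ],
  dr=[
    [0,0,0],
    [0,0,0],
    [0,0,0],
    [0,0,0],
    [0,0,0],
    [0,0,0],
    [0,0,0],
  ],
)

```text
time_s: 13.63
position: [0.6561, 0.0317, 0.1114]
eef_rot: [3.141, 0.0, 1.731]
ft_force: [0.2, 1.5, -0.2]
grip_width: 0.275
finger_force: 42.0
```

>>> jog_arm(
  grip=[0,0,0,0,0],
  translation=[
    [0,0,0.5],
    [0,0,1],
    [0,0,1],
    [0,0,1],
    [0,0,1],
  ],
  dr=[
    [0,0,0],
    [0,0,0],
    [0,0,0],
    [0,0,0],
    [0,0,0],
  ],
)

```text
time_s: 14.05
position: [0.6558, 0.0316, 0.1105]
eef_rot: [3.141, 0.0, 1.731]
ft_force: [-0.6, 1.8, 2.7]
grip_width: 0.269
finger_force: 42.8
```

```bash
python3 -c "
from h import *
crate()"
```

```text
t 14.05 crate pos [  78.7 -138.7  110.5] F [-0.3  1.9  2.7] M [ 0.26 -0.06 -0.04] tilt [-0.03 -0.02  0.02]
```

>>> jog_arm(
  grip=[0,0,0,0,0],
  translation=[
    [0,0,0.4],
    [0,0,0.8],
    [0,0,0.8],
    [0,0,0.8],
    [0,0,0.8],
  ],
  dr=[
    [0,0,0],
    [0,0,0],
    [0,0,0],
    [0,0,0],
    [0,0,0],
  ],
)

```text
time_s: 14.47
position: [0.6558, 0.0316, 0.1105]
eef_rot: [3.141, 0.001, 1.731]
ft_force: [-1.1, 1.7, 7.2]
grip_width: 0.272
finger_force: 43.3
```

```bash
python3 -c "
from h import *
crate()"
```

```text
t 14.47 crate pos [  78.7 -138.7  110.5] F [-0.8  1.8  7.2] M [ 0.27  0.26 -0.06] tilt [-0.03 -0.04  0.02]
```

The post stands on the floor at exactly the expected height. I ease the down force slightly and build the push toward the board.

>>> jog_arm(
  grip=[0,0,0,0,0,0],
  translation=[
    [0,0,-0.6],
    [0,0.5,-0.6],
    [0,1,-0.6],
    [0,1.5,-0.6],
    [0,1.5,-0.6],
    [0,1.5,-0.6],
  ],
  dr=[
    [0,0,0],
    [0,0,0],
    [0,0,0],
    [0,0,0],
    [0,0,0],
    [0,0,0],
  ],
)

```text
time_s: 14.97
position: [0.6561, 0.0317, 0.1105]
eef_rot: [-3.139, 0.0, 1.731]
ft_force: [-3.0, 1.1, 7.1]
grip_width: 0.274
finger_force: 43.2
```

>>> jog_arm(
  grip=[0,0,0,0,0],
  translation=[
    [0,0.5,0],
    [0,1,0],
    [0,1,0],
    [0,1,0],
    [0,1,0],
  ],
  dr=[
    [0,0,0],
    [0,0,0],
    [0,0,0],
    [0,0,0],
    [0,0,0],
  ],
)

```text
time_s: 15.38
position: [0.6563, 0.0317, 0.1106]
eef_rot: [-3.138, 0.0, 1.731]
ft_force: [-4.4, 0.6, 8.2]
grip_width: 0.277
finger_force: 43.3
```

```bash
python3 -c "
from h import *
crate()"
```

```text
t 15.38 crate pos [  79.3 -138.7  110.6] F [-4.2  1.3  8.2] M [ 0.17  0.97 -0.05] tilt [-0.03  0.21  0.02]
```

>>> jog_arm(
  grip=[0,0,0,0,0],
  translation=[
    [0,0,-0.5],
    [0,0,-1],
    [0,0,-1],
    [0,0,-1],
    [0,0,-1],
  ],
  dr=[
    [0,0,0],
    [0,0,0],
    [0,0,0],
    [0,0,0],
    [0,0,0],
  ],
)

```text
time_s: 15.8
position: [0.6579, 0.032, 0.1106]
eef_rot: [-3.141, 0.0, 1.731]
ft_force: [-2.1, -0.5, 0.4]
grip_width: 0.274
finger_force: 42.5
```

```bash
python3 -c "
from h import *
crate()"
```

```text
t 15.8 crate pos [  80.8 -138.7  110.6] F [-2.1 -0.2  0.4] M [ 0.05  0.39 -0.01] tilt [-0.01  0.05  0.01]
```

>>> jog_arm(
  grip=[0,0,0,0,0],
  translation=[
    [0,0.5,0],
    [0,1,0],
    [0,1.5,0],
    [0,1.5,0],
    [0,1.5,0],
  ],
  dr=[
    [0,0,0],
    [0,0,0],
    [0,0,0],
    [0,0,0],
    [0,0,0],
  ],
)

```text
time_s: 16.22
position: [0.658, 0.0321, 0.1106]
eef_rot: [-3.138, 0.0, 1.731]
ft_force: [-5.6, -1.5, 1.6]
grip_width: 0.273
finger_force: 42.6
```

```bash
python3 -c "
from h import *
crate()"
```

```text
t 16.22 crate pos [  81.  -138.6  110.6] F [-5.8 -0.6  1.6] M [-0.12  1.01 -0.04] tilt [-0.01  0.22  0.02]
```

The post is stopped by the board at 81.0, within the calibration error. I raise the push, restore a light side touch and cancel the small tilt.

>>> jog_arm(
  grip=[0,0,0,0,0,0],
  translation=[
    [-0.3,0.5,0],
    [-0.6,1,0],
    [-0.6,1.3,0],
    [-0.6,1.3,0],
    [-0.6,1.3,0],
    [-0.6,1.3,0],
  ],
  dr=[
    [-0.1,0,0],
    [-0.2,0,0],
    [-0.3,0,0],
    [-0.3,0,0],
    [-0.3,0,0],
    [-0.3,0,0],
  ],
)

```text
time_s: 16.72
position: [0.658, 0.032, 0.1106]
eef_rot: [-3.14, -0.001, 1.731]
ft_force: [-7.0, -1.2, 2.9]
grip_width: 0.274
finger_force: 42.8
```

```bash
python3 -c "
from h import *
crate();imaging.snapshot('top');crate()"
```

```text
t 16.72 crate pos [  81.  -138.7  110.6] F [-7.1 -0.1  2.9] M [ 0.09  1.45 -0.08] tilt [0.05 0.07 0.02]
t 16.77 crate pos [  80.9 -138.7  110.5] F [-7.5  1.9  3.6] M [ 0.11  1.44 -0.02] tilt [0.04 0.08 0.02]
```

>>> jog_arm(
  grip=[0,0,0,0,0,0],
  translation=[
    [-0.1,0.5,0],
    [-0.2,1,0],
    [-0.2,1.5,0],
    [-0.2,1.8,0],
    [-0.2,1.8,0],
    [-0.2,1.8,0],
  ],
  dr=[
    [-0.1,0,0],
    [-0.2,0,0],
    [-0.25,0,0],
    [-0.25,0,0],
    [-0.25,0,0],
    [-0.25,0,0],
  ],
)

```text
time_s: 17.27
position: [0.658, 0.032, 0.1105]
eef_rot: [-3.141, -0.001, 1.731]
ft_force: [-10.9, -1.0, 5.3]
grip_width: 0.278
finger_force: 43.2
```

```bash
python3 -c "
from h import *
crate();imaging.snapshot('top');crate();imaging.snapshot('top');crate()"
```

```text
t 17.27 crate pos [  80.9 -138.7  110.5] F [-10.9   0.8   5.3] M [ 0.13  2.   -0.06] tilt [0.07 0.04 0.02]
t 17.32 crate pos [  81.  -138.7  110.5] F [-11.3   0.8   6.3] M [ 0.04  2.01 -0.03] tilt [0.06 0.04 0.02]
t 17.37 crate pos [  80.9 -138.7  110.6] F [-10.3   0.5   5.2] M [ 0.14  2.02 -0.06] tilt [0.06 0.04 0.02]
```

>>> jog_arm(
  grip=[0,0,0,0,0,0],
  translation=[
    [-0.2,0.3,-0.4],
    [-0.4,0.6,-0.4],
    [-0.4,0.8,-0.4],
    [-0.4,0.8,-0.4],
    [-0.4,0.8,-0.4],
    [-0.4,0.8,-0.4],
  ],
  dr=[
    [0,0,0],
    [-0.05,0,0],
    [-0.1,0,0],
    [-0.1,0,0],
    [-0.1,0,0],
    [-0.1,0,0],
  ],
)

```text
time_s: 17.87
position: [0.658, 0.032, 0.1106]
eef_rot: [-3.141, -0.002, 1.731]
ft_force: [-12.2, -0.4, 5.6]
grip_width: 0.273
finger_force: 43.0
```

```bash
python3 -c "
from h import *
crate()
F=[]
for i in range(6):b=imaging.snapshot('scene' if i%2 else 'top');F.append(R.from_euler('z',-.16).apply(sense()['ft_force']))
print(np.mean(F,0),np.std(F,0));crate()
a=snap('scene','s6');b=snap('top','t6')
c=np.hstack([cv2.resize(a[90:220,270:400],None,fx=3,fy=3),cv2.resize(b[100:230,110:240],None,fx=3,fy=3)])
cv2.imwrite('pics/c6.png',c[:,:,::-1])"
```

```text
t 17.87 crate pos [  81.  -138.7  110.6] F [-12.1   1.6   5.6] M [ 0.19  2.27 -0.05] tilt [0.11 0.04 0.02]
[-11.33363409   1.27136103   5.79111108] [0.42441282 0.30376359 0.6383659 ]
t 18.17 crate pos [  81.  -138.7  110.6] F [-11.8   1.5   6.5] M [ 0.2   2.27 -0.14] tilt [0.11 0.04 0.02]
```

View pics/c6.png

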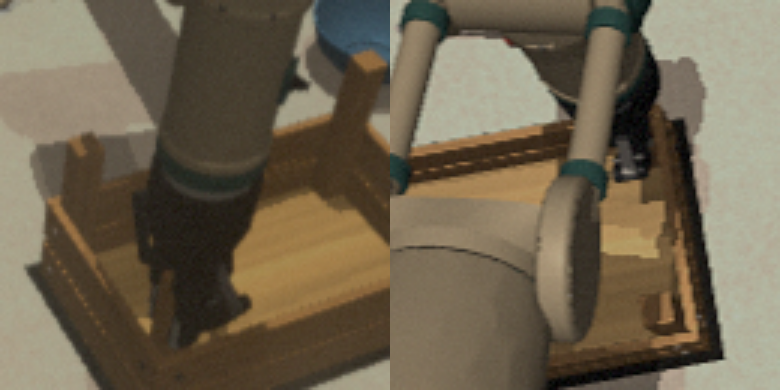

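View pics/s6.png

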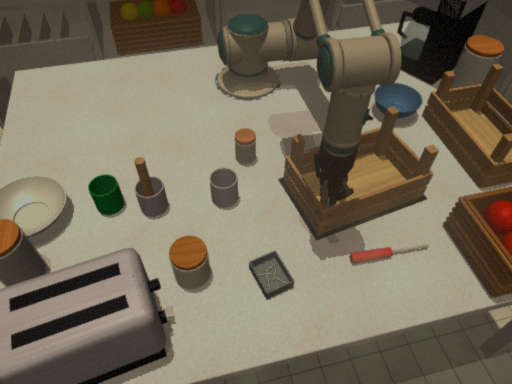

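The post sits in the far right corner (scene crop (170,310)) with the fingers above the rim. The crocks, dowel, jars, tub and screwdriver stand where they were. One last small trim, then I hand in.

>>> jog_arm(
  grip=[0,0,0,0,0,0,0,0],
  translation=[
    [-0.2,0.2,-0.3],
    [-0.2,0.4,-0.3],
    [-0.2,0.4,-0.3],
    [-0.2,0.4,-0.3],
    [-0.2,0.4,-0.3],
    [-0.2,0.4,-0.3],
    [-0.2,0.4,-0.3],
    [-0.2,0.4,-0.3],
  ],
  dr=[
    [0,0,0],
    [0,0,0],
    [0,0,0],
    [0,0,0],
    [0,0,0],
    [0,0,0],
    [0,0,0],
    [0,0,0],
  ],
)

```text
time_s: 18.93
position: [0.6581, 0.032, 0.1106]
eef_rot: [-3.14, -0.002, 1.731]
ft_force: [-12.1, 0.0, 4.5]
grip_width: 0.277
finger_force: 43.1
```

```bash
python3 -c "
from h import *
F=[]
for i in range(6):b=imaging.snapshot('top');F.append(R.from_euler('z',-.16).apply(sense()['ft_force']))
f=np.mean(F,0);print(f);crate()
if -13.3<f[0]<-10.8 and f[1]>.5: print(ticket.close_job())"
```

```text
[-12.20486832   1.8843475    4.59723695]
t 19.23 crate pos [  81.  -138.7  110.6] F [-11.7   2.    4.6] M [ 0.21  2.22 -0.08] tilt [0.13 0.09 0.02]
the job is handed in; nothing more can be done
None
```

The job is handed in at 19.2 s: the post stands upright in the crate's far right corner, touching both sides and held against the back board with a steady push of about 12 N, and in the last pictures nothing else had moved.

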